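# Press the keyed axle into the pulley on the jig

### The arm

A 7-joint arm with a two-finger parallel gripper is mounted at the origin on the work surface. World frame = base frame: x ahead of the robot, y to its left, z up, the work surface at z = 0. Lengths are in mm, angles in rad, forces in N, time in s.
With the tool pointing down it reaches from about 425 to 950 mm from the base axis. Payload 4.7 kg.
Tool frame: the origin (TCP) lies at the very end of the fingers, on their centre line; the grasp point (between the pads) lies 19 mm behind it; z points along the fingers, y is the line along which they close (so a half turn about z gives the same grasp; the last joint's range is limited). The gripper opens to 85 mm and grips with 20 to 120 N. Pads are 22 mm wide; open, the fingers measure 114 mm over their backs; the gripper's body (76 mm by 85 mm) begins 54 mm behind the grasp point. The pads swing forward as they close: fully open they stand 13 mm farther back than shut.
Start: joints at [-1.24, 0.469, -0.049, 1.532, 0.024, 1.141, -0.082], TCP at [237.62, 631.811, 231.335] pointing down, gripper open.
Joint ranges: [-2.59, 2.59], [-0.33, 1.99], [-1.39, 1.29], [0.1, 2.45], [-1.04, 4.18], [0.21, 1.99], [-2.66, 2.66]. Speed limits (rad/s): [2.57, 2.57, 3.14, 3.14, 3.14, 3.14, 3.14].

### API

Orientations are given as [roll, pitch, yaw] about the fixed x, y, z axes, in that order (R = Rz(yaw) Ry(pitch) Rx(roll)).
In Python, from bench import goto, move_straight, move_joints, set_gripper, wait, solve_ik, grab_frame, camera_model, PlanningError, job_done, read_time, read_joint_positions, read_dq, read_tau, read_tcp_pos, read_tool_rot, read_contact_force, read_ft_torque, read_gripper_width, read_grasp_force gives the robot as it stands. Calls block until the motion is done:
- goto(position, orientation): joint-space move of the TCP to a pose.
- move_straight(position, speed=150, rot=None, f_stop=None): straight line of the TCP; rot=None keeps the orientation; speed is the mean speed in mm/s. With f_stop (N) it stops when the force on the tool has changed by that much, and returns True; else False.
- move_joints(angles): joint-space move.
- set_gripper(opening, newtons=None): opening from 0.0 (shut) to 1.0 (fully open); newtons is the grip in N (None keeps the last); returns when the fingers have stopped.
- wait(seconds).
- solve_ik(position, orientation): joint angles nearest the present ones, or None.
- grab_frame(name): name is "side" or "top" or "wrist"; returns (picture, depth): 480x640x3 uint8, blue, green, red; 480x640 float32, mm along the optical axis (not along the pixel's ray), 0 where there is no reading.
- camera_model(name): a dict with "mtx" (3x3 intrinsics, pixels), "distortion" ([k1, k2, p1, p2, k3] as OpenCV has them; the pictures are not rectified), "R" (3x3) and "t" (3): a world point X has camera coordinates R X + t; the wrist camera has in their place "mount" (4x4, takes a point from camera to tool coordinates, whose origin is the TCP and whose axes are the flange's). Camera axes: x right, y down, z forward; pixel columns grow to the right and rows downward; lengths in mm; the calibration is good to about 2 mm. A picture is of the moment at which its call begins: read the wrist's pose just before it. camera_model takes no time and is no camera call.
A pose or a line that the arm cannot do raises PlanningError and nothing moves.
- job_done(): hands the job in; it is judged then, once.
Readings, each from a call of its own:
- read_time(): time.
- read_joint_positions(): joint angles.
- read_dq(): joint speeds.
- read_tau(): joint torques, N m.
- read_tcp_pos(): TCP position.
- read_tool_rot(): TCP orientation.
- read_contact_force(): force on the tool from outside, world axes, zero at the start.
- read_ft_torque(): the same for the moment, N m.
- read_gripper_width(): opening from 0.0 (shut) to 1.0 (fully open).
- read_grasp_force(): force on a finger pad.
Only numpy, scipy, OpenCV 4.12 (cv2) and the standard library are available. Lean on these libraries where they do the work, as an engineer would, in place of code of your own. Each camera call takes 0.05 s, during which the arm holds its last target. There are 200 camera calls.

### The job

Look which pulley is clamped on the jig, take the axle with the same colour of head out of the rack, and push it into that pulley's hub, turning it until its key slips into the keyway and the collar sits fully home on the hub. The seat in the hub is sprung, so finish while still gripping the axle and pressing it firmly down; do not let go. Leave the other axle in the rack and do not disturb the other things on the bench.

Things in the scene. Friction and masses are not known exactly. Their poses are not given: they have to be found in the camera images.
- jig_centre (a point): centre of the upper face (12 mm above the table) of the assembly jig: a 150 mm square grey plate with four steel pins and two yellow corner stops, that carries one pulley fixed and centred on it (the pulley's centre is within 5 mm of this point). The jig is fixed.
- red_bore (a point): centre of the mouth of the red pulley's bore, on top of its boss, 63 mm above the table. z points up out of the bore, x from its centre towards the keyway. Bore 24 mm diameter, 36 mm deep, one keyway 10.6 mm wide reaching 19 mm from the centre. A sprung steel seat in it stands 14 mm above its floor and pushes back 4 N when touched, 7 N when the axle is home: let go, and the axle rises.
- red_pulley: the red pulley: plywood disc 120 mm across, 15 mm thick, lying flat, with a red-painted boss 48 mm across and 36 mm tall on it. Fixed, either on the jig or on the round dark spares stand. Origin at the centre of its underside, axes as red_bore
- red_head (a point): centre of the red square head of the red axle, which stands upright in the rack. Along its z (up) from here: head 24 x 24 mm from -22 to +22 mm (grip it here; flats across x and y), neck 18 mm diameter to -32, collar 44 mm diameter to -38, shank 22 mm diameter to the foot at -72. Home: collar resting on the boss, this point 38 mm above the bore's mouth.
- red_axle: the red axle, loose, 0.16 kg, 94 mm long; origin at its foot, z up, x towards the key. The key, 8 mm wide, under the collar, reaches 17 mm from the axis and starts 8 mm above the foot: the plain pilot below it enters the bore at any turn, then the key rides on the boss until it meets the keyway. Black lines on collar and head top point along +x, over the key.
- blue_bore (a point): centre of the mouth of the blue pulley's bore, on top of its boss, 63 mm above the table. z points up out of the bore, x from its centre towards the keyway. Bore 24 mm diameter, 36 mm deep, one keyway 10.6 mm wide reaching 19 mm from the centre. A sprung steel seat in it stands 14 mm above its floor and pushes back 4 N when touched, 7 N when the axle is home: let go, and the axle rises.
- blue_pulley: the blue pulley: plywood disc 120 mm across, 15 mm thick, lying flat, with a blue-painted boss 48 mm across and 36 mm tall on it. Fixed, either on the jig or on the round dark spares stand. Origin at the centre of its underside, axes as blue_bore
- blue_head (a point): centre of the blue square head of the blue axle, which stands upright in the rack. Along its z (up) from here: head 24 x 24 mm from -22 to +22 mm (grip it here; flats across x and y), neck 18 mm diameter to -32, collar 44 mm diameter to -38, shank 22 mm diameter to the foot at -72. Home: collar resting on the boss, this point 38 mm above the bore's mouth.
- blue_axle: the blue axle, loose, 0.16 kg, 94 mm long; origin at its foot, z up, x towards the key. The key, 8 mm wide, under the collar, reaches 17 mm from the axis and starts 8 mm above the foot: the plain pilot below it enters the bore at any turn, then the key rides on the boss until it meets the keyway. Black lines on collar and head top point along +x, over the key.
- rack: fixed dark wooden block 76 x 176 x 45 mm tall; origin under its centre. Two upright 38 mm square through-holes lie 50 mm either side of the centre along its y; each holds one axle, with the collar resting on the block's top.
- model_house: small plywood model house, 92 x 60 x 90 mm; a loose bystander, origin at its underside
- glue_bottle: white glue bottle, 50 mm across, 130 mm tall; a loose bystander, origin at its underside
- gear: small toothed wooden wheel lying flat, 62 mm across, 12 mm thick; a loose bystander, origin at its underside
- mug: white mug, 80 mm across, 90 mm tall; a loose bystander, origin at its underside
- screwdriver: screwdriver lying on the table; a loose bystander
- pin_jar: glass jar with steel cap, 60 mm across, 80 mm tall; a loose bystander, origin at its underside
- sanding_block: cork sanding block, 35 x 110 x 30 mm; a loose bystander, origin at its underside
Mind the look-alikes: they are no part of the job. Of the things that look like the part that bears jig_centre, take the one that is farthest from the robot's base at the start. Leave any green look-alike of the red_axle alone.

How it is judged (in metres and radians):
On the way:
1. the axle of the colour of the jig's pulley is lifted clear of the rack (((horizontal distance between red_bore and jig_centre below 0.03 m and height (world z) of red_head above 0.124 m) or (horizontal distance between blue_bore and jig_centre below 0.03 m and height (world z) of blue_head above 0.124 m))), for 0.1 s.
At the end, for the whole second after the job is handed in: The axle matching the jig's pulley is home in it: head centre 34 to 40.5 mm above the bore's mouth, within 6 mm of its axis, key within 0.2 rad of the keyway, tilt under 0.12 rad, at rest, gripped by the fingers (over 2 N) and pressed on the pulley with over 1.5 N (((horizontal distance between red_bore and jig_centre below 0.03 m and z of red_head in the frame of red_bore between 0.034 and 0.0405 m and horizontal distance between red_head and red_bore below 0.006 m and angle between the x axis of red_head and the x axis of red_bore, either way round below 0.2 rad and angle between red_head's own z axis and vertical below 0.12 rad and contact force between red_axle and red_pulley above 1.5 N and contact force between the fingers and red_axle above 2 N and linear speed of red_axle below 0.02 m/s) or (horizontal distance between blue_bore and jig_centre below 0.03 m and z of blue_head in the frame of blue_bore between 0.034 and 0.0405 m and horizontal distance between blue_head and blue_bore below 0.006 m and angle between the x axis of blue_head and the x axis of blue_bore, either way round below 0.2 rad and angle between blue_head's own z axis and vertical below 0.12 rad and contact force between blue_axle and blue_pulley above 1.5 N and contact force between the fingers and blue_axle above 2 N and linear speed of blue_axle below 0.02 m/s))); the arm keeps its last pose, push and grip.
It fails at once if the axle of the other colour is taken from its place (moved over 30 mm) ((horizontal distance between red_bore and jig_centre below 0.03 m and distance of blue_head from where it was at the start of the episode above 0.03 m) or (horizontal distance between blue_bore and jig_centre below 0.03 m and distance of red_head from where it was at the start of the episode above 0.03 m)).
It fails at once if a bystander is moved over 30 mm or upset (distance of any of model_house, glue_bottle, gear, mug, screwdriver, pin_jar, sanding_block from where it was at the start of the episode above 0.03 m or angle between any of model_house, glue_bottle, mug, pin_jar's own z axis and vertical above 0.5 rad).
It also fails if it takes over 42 s, if anything falls off the work surface, if the arm or the gripper's body presses on something with over 40 N, if the wrist force passes 120 N, or if a joint passes its speed limit or range.

## Working session

There is one attempt and no reset: what is moved stays moved. The work goes in short steps, each a Python script; the robot and the scene stay as the last script left them, time stands still between calls to the robot, and variables do not carry over. Pictures are saved under pics/ and viewed, at most 10 in all, crops included, and the job is handed in when it is done.

```bash
mkdir -p pics; ls
python3 - <<'E'
from bench import *
import cv2,numpy as np
for n in("top","side"):
    p,d=grab_frame(n);cv2.imwrite(f"pics/{n}0.png",p);np.save(f"pics/{n}0.npy",d)
    m=camera_model(n);print(n,{k:np.round(v,3).tolist() for k,v in m.items()})
print(camera_model("wrist"),read_time(),read_tool_rot())
E
```

```text
pics
top {'mtx': [[621.212, 0.0, 314.339], [0.0, 621.212, 245.662], [0.0, 0.0, 1.0]], 'distortion': [-0.16, 0.0, 0.0, 0.0, 0.0], 'R': [[-0.015, -1.0, -0.005], [-0.98, 0.015, -0.198], [0.198, 0.001, -0.98]], 't': [45.21, 533.809, 1398.236]}
side {'mtx': [[500.604, 0.0, 318.209], [0.0, 500.604, 238.496], [0.0, 0.0, 1.0]], 'distortion': [-0.136, 0.0, 0.0, 0.0, 0.0], 'R': [[-0.998, -0.052, -0.018], [-0.021, 0.657, -0.753], [0.051, -0.752, -0.658]], 't': [512.675, 51.964, 1372.037]}
{'mtx': array([[361.89546258,   0.        , 319.97604649],
       [  0.        , 361.89546258, 241.64505851],
       [  0.        ,   0.        ,   1.        ]]), 'distortion': array([-0.04479412,  0.        ,  0.        ,  0.        ,  0.        ]), 'mount': array([[ 2.40248262e-04, -9.48777931e-01, -3.15943634e-01,
         8.12248430e+01],
       [ 9.99999941e-01,  1.50279617e-04,  3.09125596e-04,
        -6.29630698e-01],
       [-2.45811655e-04, -3.15943690e-01,  9.48777911e-01,
        -1.41953367e+02],
       [ 0.00000000e+00,  0.00000000e+00,  0.00000000e+00,
         1.00000000e+00]])} 0.1 [-3.13977610e+00  8.10120009e-05  2.78184461e+00]
```

View pics/top0.png

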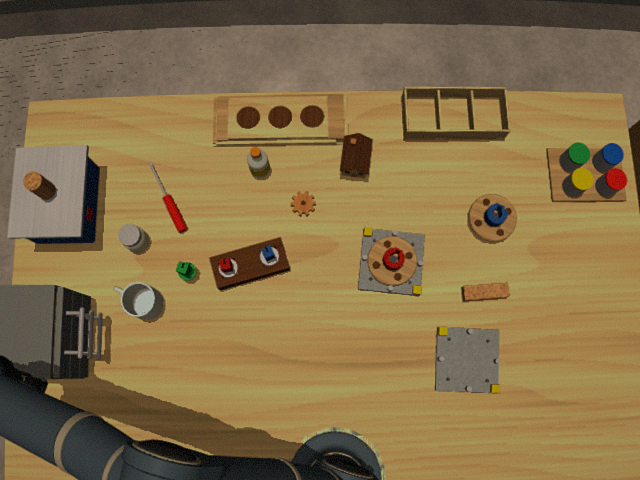

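View pics/side0.png

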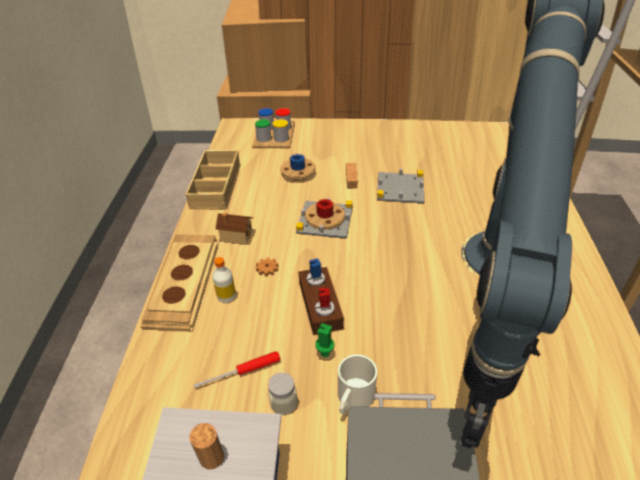

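The top view shows the red pulley on the far jig at about (393,260). The red axle is in the rack at about (227,266), with the blue axle at (268,255). The green look-alike stands at (186,270), left of the rack. Next I'll localise coarsely and look from the wrist camera.

```bash
cat > h.py <<'E'
from bench import *
import cv2,numpy as np
from scipy.spatial.transform import Rotation as Ro
def cast(name,px,z,pose=None):
    """pixels (N,2) -> world points on plane z; pose=(tcp,rpy) for wrist"""
    m=camera_model(name)
    u=cv2.undistortPoints(np.float64(px).reshape(-1,1,2),m["mtx"],m["distortion"]).reshape(-1,2)
    r=np.c_[u,np.ones(len(u))]
    if pose is None: R=m["R"].T; o=-R@m["t"]
    else:
        T=Ro.from_euler("xyz",pose[1]).as_matrix(); M=m["mount"]
        R=T@M[:3,:3]; o=T@M[:3,3]+pose[0]
    w=r@R.T
    return o+w*((z-o[2])/w[:,2])[:,None]
def snap(f):
    pose=(np.array(read_tcp_pos()),np.array(read_tool_rot()))
    p,d=grab_frame("wrist");cv2.imwrite(f"pics/{f}.png",p);np.savez(f"pics/{f}.npz",d=d,p=pose[0],r=pose[1])
    return p,d,pose
def red(p):
    h=cv2.cvtColor(p,cv2.COLOR_BGR2HSV)
    return (((h[...,0]<8)|(h[...,0]>172))&(h[...,1]>170)&(h[...,2]>60)).astype(np.uint8)*255
E
python3 - <<'E'
from h import *
p=cv2.imread("pics/top0.png")
ax=cast("top",[[227,262]],105)[0]; bl=cast("top",[[268,252]],105)[0]; b=cast("top",[[393,259]],63)[0]
gr=cast("top",[[186,266]],90)[0]
print(ax,bl,b,gr)
# rack axis
yaw=np.arctan2(*(bl-ax)[:2][::-1]);print(yaw)
np.save("c.npy",np.array([ax,bl,b]))
# camera sits at tool x +81; look with tool x pointing such that camera is offset; keep current-ish yaw
for y in (0,np.pi/2,np.pi,-np.pi/2,2.78):
    for n,q in(("ax",ax),("b",b)):
        print(n,y,solve_ik([q[0],q[1],260],[np.pi,0,y]))
E
```

```text
[489.61248422 233.99893589 105.        ] [511.10711881 141.5074626  105.        ] [ 498.15225902 -144.6296246    63.        ] [484.33160189 330.35338779  90.        ]
-1.3424536552993094
ax 0 [-1.03415472  0.24920173  0.6216158   1.84107902 -0.16171284  1.10182096
 -1.92451252]
b 0 [-0.61871219  0.26673352  1.00286284  1.90373266 -0.25135385  1.10486499
 -1.08823887]
ax 1.5707963267948966 [-0.83170609  0.22961035  0.37009217  1.830881   -0.0926032   1.09790155
 -0.42822094]
b 1.5707963267948966 [-0.52220532  0.23536775  0.86890053  1.90021714 -0.20157398  1.09612121
  0.42600763]
ax 3.141592653589793 [-0.59105444  0.22561761  0.08057075  1.81768199 -0.02021358  1.09908321
  1.06746546]
b 3.141592653589793 [-0.4410169   0.2178436   0.7632608   1.89696442 -0.16914378  1.09192506
  1.95962813]
ax -1.5707963267948966 [-0.35974247  0.23700518 -0.19616724  1.80458108  0.05124521  1.10491566
  2.56799678]
b -1.5707963267948966 [-0.69790908  0.30805151  1.12556389  1.90630463 -0.30913874  1.11848129
 -2.59427404]
ax 2.78 [-0.63962326  0.22507257  0.138633    1.82040603 -0.0346399   1.09844541
  0.72052527]
b 2.78 [-0.45580097  0.22059717  0.78215736  1.8975756  -0.17459729  1.09254686
  1.6042999 ]
```

Run:
```python
from h import *
c=np.load("c.npy")
goto([c[2][0],c[2][1],240],[np.pi,0,2.6]);wait(.2);snap("wb");print(read_time())
goto([c[0][0],c[0][1],260],[np.pi,0,2.6]);wait(.2);snap("wa");print(read_time())
a=cv2.imread("pics/wa.png");b=cv2.imread("pics/wb.png")
np.save("x.npy",0)
cv2.imwrite("pics/both.png",np.hstack([a[90:450,120:520],b[90:450,120:520]]))
```

```text
3.2333
4.9
```

View pics/both.png

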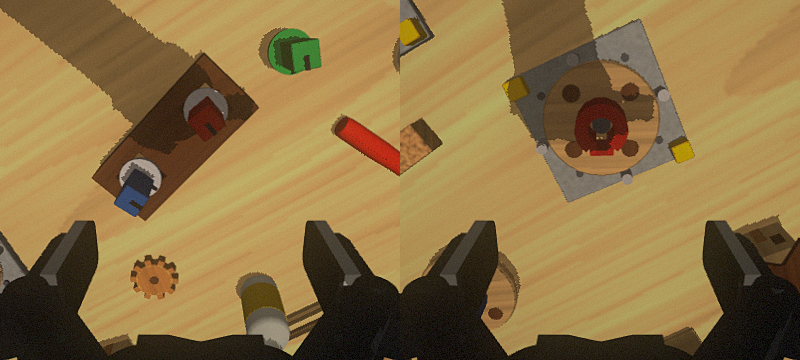

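The left half shows the red axle head at about (206,125) and the green axle apart from the rack. The right half shows the red boss at (600,128), with its keyway apparently towards the bottom. I'll zoom in on both.

Run:
```python
from h import *
a=cv2.imread("pics/wa.png");b=cv2.imread("pics/wb.png")
f=lambda i,x,y:np.clip(cv2.resize(i[y:y+60,x:x+50],None,fx=8,fy=8,interpolation=cv2.INTER_CUBIC).astype(int)*1.8,0,255).astype(np.uint8)
cv2.imwrite("pics/zoom.png",np.hstack([f(a,300,170),f(b,295,185)]))
```

```text
(no output)
```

View pics/zoom.png

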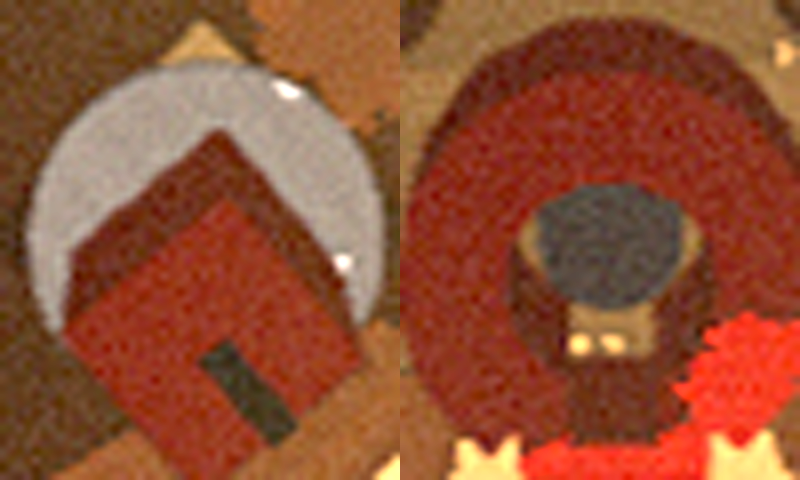

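Run:
```python
from h import *
def L(f): z=np.load(f"pics/{f}.npz"); return (z["p"],z["r"])
A=L("wa");B=L("wb")
z8=lambda pts,x,y:(np.array(pts,float)+.5)/8-.5+[x,y]
cs=cast("wrist",z8([(65,328),(225,200),(360,362),(200,490),(215,352),(282,432)],300,170),105,A)[:,:2]
h=cs[:4].mean(0);d=cs[5]-cs[4];key=np.arctan2(d[1],d[0])
print("head",h,"line",key,"sides",[np.linalg.norm(cs[i]-cs[(i+1)%4]) for i in range(4)],[np.arctan2(*(cs[(i+1)%4]-cs[i])[::-1]) for i in range(4)])
bs=cast("wrist",z8([(510,260),(712,260),(612,183),(535,215),(690,215),(570,440),(690,440),(572,360),(655,360)],295-50,185),63,B)[:,:2]
from scipy.optimize import least_squares
s=least_squares(lambda c:np.linalg.norm(bs[:5]-c,axis=1)-12,bs[:5].mean(0));print("bore",s.x,s.fun)
k=bs[5:7].mean(0)-s.x;print("keyway",np.arctan2(k[1],k[0]),np.linalg.norm(k))
kk=bs[7:9]-s.x;print([ (np.arctan2(v[1],v[0]),np.linalg.norm(v)) for v in kk])
# boss outer top from depth at wb
p=cv2.imread("pics/wb.png");d=np.load("pics/wb.npz")["d"]
# depth-based boss top: 3D points at z~63
v,u=np.mgrid[120:320,220:420];uv=np.c_[u.ravel(),v.ravel()]
m=camera_model("wrist");un=cv2.undistortPoints(uv.astype(float).reshape(-1,1,2),m["mtx"],m["distortion"]).reshape(-1,2)
X=np.c_[un,np.ones(len(un))]*d[120:320,220:420].ravel()[:,None]
M=m["mount"];T=Ro.from_euler("xyz",B[1]).as_matrix();W=(X@M[:3,:3].T+M[:3,3])@T.T+B[0]
sel=(abs(W[:,2]-63)<5);q=np.float32(W[sel][:,:2]);print("boss",len(q),np.median(W[sel][:,2]),cv2.minEnclosingCircle(q))
for g in range(4):
    y=key+g*np.pi/2; 
    for kw in [np.arctan2(k[1],k[0])]:
        w=lambda a:(a+np.pi)%(2*np.pi)-np.pi
        print(g,w(y),solve_ik([*h,64],[np.pi,0,w(y)]),w(kw+g*np.pi/2),solve_ik([*s.x,110],[np.pi,0,w(kw+g*np.pi/2)]))
```

```text
head [485.85658616 240.6666674 ] line 0.1432428183962869 sides [np.float64(21.57516353774785), np.float64(22.482911098993227), np.float64(21.96583039556891), np.float64(22.80077628009387)] [np.float64(1.7097926265795604), np.float64(0.14944788398848), np.float64(-1.4172962084559277), np.float64(-3.0093233142588134)]
bore [ 502.43534262 -146.25234414] [-0.07534415 -0.19076271 -0.0124384  -0.01708501  0.13580546]
keyway -0.4240160198951351 18.57719819648925
[(np.float64(-1.016271190915369), np.float64(9.886324551825327)), (np.float64(-0.0231293053743083), np.float64(10.112653238371065))]
boss 1676 62.31883331155858 ((502.3351745605469, -147.0878448486328), 25.388612747192383)
0 0.14324281839628705 [-1.27298064  0.7097398   1.04227909  2.03928679 -0.81681826  0.88189185
 -1.19071155] -0.42401601989513527 [-0.61568204  0.63751444  1.14713057  2.05387931 -0.7368771   0.93978684
 -1.05960687]
1 1.7140391451911832 [-1.06283473  0.55345076  0.69831795  2.0296018  -0.52425949  0.74111279
  0.10373925] 1.1467803068997613 [-0.53013917  0.5435654   0.98590069  2.05058289 -0.60213494  0.86535718
  0.37733801]
2 -2.9983498351935065 [-0.90689401  0.50072643  0.47999393  2.0214161  -0.35164227  0.69918833
  1.50930442] 2.717576633694658 [-0.46745022  0.4989319   0.88412759  2.04795774 -0.52375872  0.83289788
  1.86967201]
3 -1.42755350839861 [ 0.06961503  0.60507891 -0.80648705  1.96521555  0.59396056  0.82375216
  2.21519673] -1.9948123466900318 [ 0.69175449  0.44192281 -0.61642405  1.98469516  0.34534671  0.81887586
  2.59873399]
```

Run:
```python
from h import *
h=[485.9,240.7];y=0.144;r=[np.pi,0,y]
set_gripper(0.65)
goto([*h,170],r)
print(move_straight([*h,64],120,f_stop=8),read_tcp_pos())
set_gripper(0.0,80);print(read_gripper_width(),read_grasp_force(),read_contact_force())
move_straight([*h,190],120);print(read_gripper_width(),read_grasp_force(),read_tcp_pos(),read_time())
goto([502.4,-146.6,190],[np.pi,0,-0.424])
move_straight([502.4,-146.6,145],120);wait(.2);snap("wc");print(read_time(),read_tcp_pos())
b=cv2.imread("pics/wc.png");f=b[180:330,220:420]
cv2.imwrite("pics/zc.png",np.clip(cv2.resize(f,None,fx=4,fy=4,interpolation=cv2.INTER_CUBIC)*1.6,0,255))
```

```text
False [486.4928365  240.76922476  64.59650184]
0.2681535985469733 78.04113864898682 [-1.23448076  0.61127991  5.6756386 ]
0.27288804789780374 78.19369196891785 [485.29533881 240.63340752 189.25897759] 9.7083
11.925 [ 502.87594558 -146.71986378  145.64835371][ WARN:0@3.984] global loadsave.cpp:1063 imwrite_ Unsupported depth image for selected encoder is fallbacked to CV_8U.
```

View pics/zc.png

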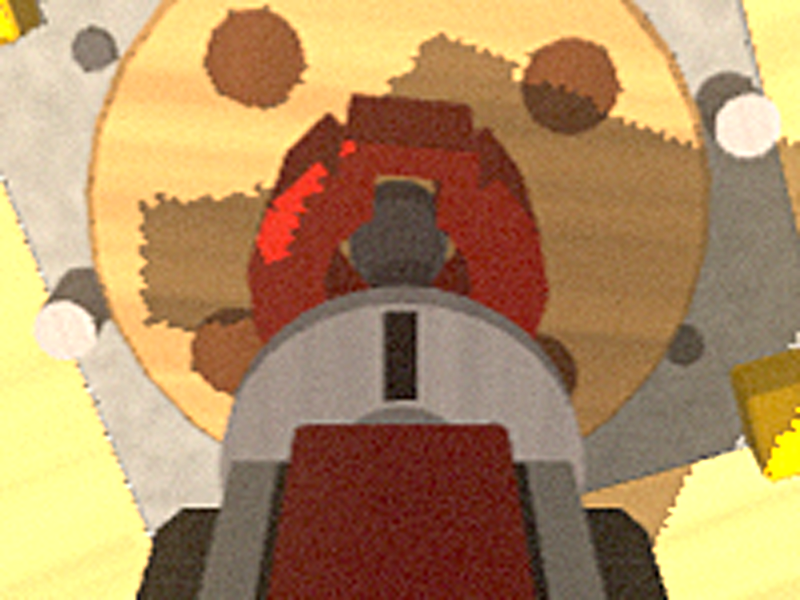

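The key line points at the keyway. The boss spans about 250–548 and is centred at 399, the collar spans 220–583, and the keyway sits slightly right of centre at about 406. Lateral alignment is good, so I'll check along the tool x axis.

Run:
```python
from h import *
z=np.load("pics/wc.npz");P=(z["p"],z["r"]);print(P)
z4=lambda p:(np.array(p,float)+.5)/4-.5+[220,180]
tx=np.array([np.cos(P[1][2]),np.sin(P[1][2])]);ty=np.array([tx[1],-tx[0]])
def c(p,h): q=cast("wrist",z4(p),h,P)[:,:2]-P[0][:2]; return np.c_[q@tx,q@ty].round(2)
print("collar top rim/line ends",c([(401,303),(222,460),(583,460),(400,312),(400,398)],132.0))
print("keyway end l,r; boss edge; boss l,r",c([(375,177),(437,177),(410,145),(250,270),(548,270),(328,290),(470,290)],63))
```

```text
(array([ 502.98117319, -146.78912886,  145.75188594]), array([-3.14112755e+00, -1.52193659e-03, -4.23902790e-01]))
collar top rim/line ends [[ 22.67   0.56]
 [  2.67 -20.8 ]
 [  2.69  22.28]
 [ 21.57   0.44]
 [ 10.77   0.44]]
keyway end l,r; boss edge; boss l,r [[ 18.57  -3.7 ]
 [ 18.58   6.28]
 [ 23.88   1.93]
 [  2.71 -24.35]
 [  2.74  24.66]
 [ -0.77 -11.57]
 [ -0.76  11.89]]
```

Run:
```python
from h import *
yaw=-0.485
tx=np.array([np.cos(-.424),np.sin(-.424)]);ty=np.array([tx[1],-tx[0]])
c=np.array([502.4,-146.6])-.9*tx-.45*ty; np.save("c2.npy",c)
r=[np.pi,0,yaw]
move_straight([*c,122],100,rot=r);wait(.2);print(read_tcp_pos(),read_contact_force())
s=move_straight([*c,98],30,rot=r,f_stop=8)
print(s,read_tcp_pos(),read_tool_rot(),read_contact_force(),read_ft_torque(),read_time())
```

```text
[ 502.12995466 -146.06902764  122.52211432] [-0.12606695 -0.19052071 -1.95062319]
False [ 501.84301694 -145.94577716   98.1012192 ] [ 3.14155943e+00 -2.36638658e-04 -4.85090167e-01] [ 0.49686126 -0.50025587 -0.96618147] [-0.04530022  0.00604259  0.00362874] 13.4583
```

The pilot and key both went in without resistance. Now I'll press it home.

Run:
```python
from h import *
c=np.load("c2.npy");r=[np.pi,0,-.485]
s=move_straight([*c,77],20,rot=r,f_stop=20);wait(.5)
print(s,read_tcp_pos(),read_tool_rot(),read_contact_force(),read_ft_torque(),read_gripper_width(),read_grasp_force(),read_time())
snap("wd");p=cv2.imread("pics/wd.png")[150:390,180:460]
cv2.imwrite("pics/zd.png",cv2.resize(p,None,fx=2.5,fy=2.5))
```

```text
True [ 502.06736427 -145.89366027   82.757593  ] [-3.14055019e+00  3.03925696e-04 -4.84865982e-01] [-0.39330791 -0.2054663   5.25947114] [ 0.04445655  0.23946759 -0.03023924] 0.2714986858409649 79.01026725769043 14.7333
```

View pics/zd.png

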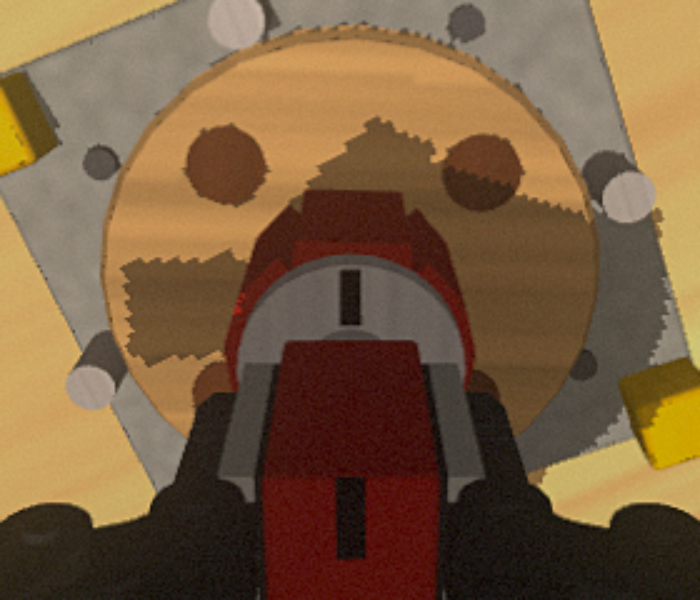

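The collar is on the boss and the lines agree, but the held push is only about 7 N. I'll press a little further in small steps, then hand in.

Run:
```python
from h import *
c=np.load("c2.npy");r=[np.pi,0,-.485]
z=82.5
while z>78:
    z-=.5; move_straight([*c,z],10,rot=r,f_stop=30);wait(.3)
    f=read_contact_force();print(z,f,read_tcp_pos()[2])
    if f[2]>16:break
wait(.5);print(read_contact_force(),read_tcp_pos(),read_tool_rot(),read_grasp_force(),read_time())
```

```text
82.0 [-2.24964112  1.14174606 11.19439941] 82.72188438586322
81.5 [-3.33964488  2.92306407 16.64679299] 82.69276420302907
[-4.16057518  3.60007734 15.71040611] [ 502.10024496 -145.92418354   82.70709642] [-3.13983645e+00  3.93853774e-05 -4.85053297e-01] 80.76484680175781 16.3833
```

The position now stays put at 82.7 mm while the force climbs to 16 N, so the collar is bottomed out and pressed at rest.

```bash
python3 -c "
from bench import *
print(job_done())"
```

```text
the job is handed in; nothing more can be done
None
```

The red axle is in the jig's red pulley with its key in the keyway and the collar down on the hub, still gripped (about 80 N) and pressed down with about 16 N; I handed the job in at about 16.4 s of the allowed 42 s, and no verdict came back.

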